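Return the bench items to their silhouette mats

ROBOT

A 6-joint arm with a two-finger parallel gripper is mounted at the origin on a cart in front of the work surface, level with it; the furniture and walls round the work are solid. World frame = base frame: x ahead of the robot, y to its left, z up, the work surface at z = 0. Lengths are in mm, angles in rad, forces in N, time in s.
With the tool pointing down it reaches from about 275 to 825 mm from the base axis. Payload 5.2 kg.
Tool frame: the origin (TCP) lies at the very end of the fingers, on their centre line; the grasp point (between the pads) lies 19 mm behind it; z points along the fingers, y is the line along which they close (so a half turn about z gives the same grasp; the last joint's range is limited). The gripper opens to 93 mm and grips with 3 to 60 N. Pads are 15 mm wide; open, the fingers measure 128 mm over their backs; the gripper's body (75 mm by 188 mm) begins 65 mm behind the grasp point.
Start: joints at [-0.203, 0.259, 1.535, -0, 1.348, -0.203], TCP at [550.005, 0.023, 218.653] pointing down, gripper open.
Joint ranges: [-3.14, 3.14], [-0.91, 2.08], [0.19, 2.58], [-1.22, 4.36], [0.22, 2.71], [-3.12, 3.12]. Speed limits (rad/s): [2.57, 2.57, 3.14, 3.14, 3.14, 3.14].

INTERFACE

Orientations are given as [roll, pitch, yaw] about the fixed x, y, z axes, in that order (R = Rz(yaw) Ry(pitch) Rx(roll)).
In Python, from bench import robot gives the robot as it stands. The module is installed in compiled form; this text tells all that it offers. Calls block until the motion is done:
- robot.move_ptp(position, orientation): joint-space move of the TCP to a pose.
- robot.move_linear(position, ori=None, speed=150, f_stop=None): straight line of the TCP; ori=None keeps the orientation; speed is the mean speed in mm/s. With f_stop (N) it stops when the force on the tool has changed by that much, and returns True; else False.
- robot.move_j(angles): joint-space move.
- robot.move_gripper(opening): opening from 0.0 (shut) to 1.0 (fully open); the grip force is fixed at half the most; returns when the fingers have stopped.
- robot.sleep(seconds).
- robot.inverse_kinematics(position, orientation): joint angles nearest the present ones, or None.
- robot.get_image(name): name is "scene" or "side" or "wrist"; returns a dict with "img" (480x640x3 uint8, blue, green, red), "fovy" (degrees; the focal length in pixels is half the picture's height over the tangent of half this angle, whatever the lens; pixels are square), "cx", "cy" (the principal point, pixels), "k1" (the pictures are not rectified: a ray, as slopes to the right and down, at radius r is drawn at 1 + k1 r^2 times it, then the intrinsics apply), "eye" and "orientation" of the camera in the world. Camera axes: x right, y down, z forward; pixel columns grow to the right and rows downward; lengths in mm; the calibration is good to about 2 mm. A picture is of the moment at which its call begins. There is no depth.
A pose or a line that the arm cannot do raises robot.MotionError and nothing moves.
- robot.hand_in(): hands the job in; it is judged then, once.
Readings, each from a call of its own:
- robot.current_t(): time.
- robot.current_qpos(): joint angles.
- robot.current_joint_vel(): joint speeds.
- robot.current_joint_efforts(): joint torques, N m.
- robot.current_tcp_pos(): TCP position.
- robot.current_eef_rot(): TCP orientation.
- robot.current_contact_force(): force on the tool from outside, world axes, zero at the start.
- robot.current_ft_torque(): the same for the moment, N m.
- robot.current_gripper_width(): opening from 0.0 (shut) to 1.0 (fully open).
- robot.current_finger_force(): force on a finger pad.
Only numpy, scipy, OpenCV 4.12 (cv2) and the standard library are available. Lean on these libraries where they do the work, as an engineer would, in place of code of your own. Each camera call takes 0.05 s, during which the arm holds its last target. There are 200 camera calls.

TASK

Tidy the bench: stand each of the four items - the white bottle, the brown dropper bottle, the box of indicator strips and the flat dish - centred on the round mat whose black silhouette fits its foot, the strip box turned so that it covers its rectangle. Keep all four upright the whole time, and leave the glass weighing bottle and the rubber stopper where they stand.

Things in the scene. Friction and masses are not known exactly. Their poses are not given: they have to be found in the camera images.
- kcl_bottle_center (a point): centre (half-way up) of the white plastic bottle with a blue screw cap: round foot and body 46 mm across, 92 mm tall; body straight-sided up to about 60 mm, cap 26 mm across from 77 to 92 mm; about 110 g. z up. Belongs on mat_medium.
- dropper_bottle_center (a point): centre (half-way up) of the small brown dropper bottle with a black rubber bulb: round foot and body 28 mm across, 84 mm tall; straight-sided up to about 40 mm, collar 21 mm across from 49 to 62 mm, bulb 12 mm across above; about 35 g. z up. Belongs on mat_small.
- strip_box_center (a point): centre (half-way up) of the small printed cardboard box of indicator strips: 26 mm along its x, 60 mm along its y, 45 mm tall, z up; about 30 g. Grasp it across its 26 mm side (along its x). Belongs on mat_box, long side along the long side of the rectangle, either way round.
- petri_dish_center (a point): centre (half-way up) of the flat, covered, clear round dish: 65 mm across over the lid (about 60 mm where fingers touch it), 15 mm tall; about 30 g. z up. Grasp it across its rim with the fingertips close above the worktop. Belongs on mat_wide.
- mat_medium: round white mat, 80 mm across and 3 mm thick, fixed to the worktop (its yaw does not matter for standing a thing on it); in its middle is a flat black silhouette, a disc 49 mm across, for the white bottle. Origin at the centre of its underside, so its top is 3 mm above the origin.
- mat_small: round white mat, 80 mm across and 3 mm thick, fixed to the worktop (its yaw does not matter for standing a thing on it); in its middle is a flat black silhouette, a disc 31 mm across, for the dropper bottle. Origin at the centre of its underside, so its top is 3 mm above the origin.
- mat_box: round white mat, 80 mm across and 3 mm thick, fixed to the worktop; in its middle is a flat black silhouette, a rectangle 29 mm along the mat's x and 63 mm along its y, for the strip box. Origin at the centre of its underside, so its top is 3 mm above the origin.
- mat_wide: round white mat, 80 mm across and 3 mm thick, fixed to the worktop (its yaw does not matter for standing a thing on it); in its middle is a flat black silhouette, a disc 68 mm across, for the flat dish. Origin at the centre of its underside, so its top is 3 mm above the origin.
- weighing_bottle_center (a point): centre (half-way up) of a clear glass weighing bottle with a knobbed lid, 35 mm across and 65 mm tall, a loose bystander that stays where it is.
- stopper_center (a point): centre (half-way up) of a red rubber stopper, 29 mm across and 25 mm tall, a loose bystander that stays where it is. Not listed, all at the edges: at the back a stirrer with a beaker on it and a rack of test tubes, at the right a wash bottle, spatula, forceps and screwdriver; a pale ring on the black worktop near the screwdriver is only a stain.
Things that resemble listed ones, but are neither listed nor needed, are in the scene too. Leave any blue look-alike of the part that bears dropper_bottle_center alone.

How it is judged (in metres and radians):
At the end, for the whole second after the job is handed in: Each of the four items stands upright (within 0.1 rad) on its own mat, its centre within 12 mm of the mat's centre, at rest and released; the strip box is turned within 0.25 rad of its rectangle; the weighing bottle and the stopper are within 30 mm of where they stood (horizontal distance between kcl_bottle_center and mat_medium below 0.012 m and height (world z) of kcl_bottle_center between 0.046 and 0.053 m and angle between each of kcl_bottle_center, dropper_bottle_center, strip_box_center, petri_dish_center's own z axis and vertical below 0.1 rad and horizontal distance between dropper_bottle_center and mat_small below 0.012 m and height (world z) of dropper_bottle_center between 0.042 and 0.049 m and horizontal distance between strip_box_center and mat_box below 0.012 m and height (world z) of strip_box_center between 0.0225 and 0.0295 m and horizontal distance between petri_dish_center and mat_wide below 0.012 m and height (world z) of petri_dish_center between 0.0075 and 0.0145 m and angle between the y axis of strip_box_center and the y axis of mat_box, either way round below 0.25 rad and distance of each of weighing_bottle_center, stopper_center from where it was at the start of the episode below 0.03 m); the robot touches nothing.
It fails at once if one of the four items is tipped more than 0.6 rad (angle between any of kcl_bottle_center, dropper_bottle_center, strip_box_center, petri_dish_center's own z axis and vertical above 0.6 rad).
It fails at once if the weighing bottle or the stopper is displaced by more than 30 mm (distance of any of weighing_bottle_center, stopper_center from where it was at the start of the episode above 0.03 m).
It also fails if it takes over 102 s, if anything falls off the work surface, if the arm or the gripper's body presses on something with over 40 N, if the wrist force passes 120 N, or if a joint passes its speed limit or range.

## Working session

There is one attempt and no reset: what is moved stays moved. The work goes in short steps, each a Python script; the robot and the scene stay as the last script left them, time stands still between calls to the robot, and variables do not carry over. Pictures are saved under pics/ and viewed, at most 17 in all, crops included, and the job is handed in when it is done.

```bash
mkdir -p pics; cat > h.py <<'E'
import numpy as np, cv2
from scipy.spatial.transform import Rotation as R
from bench import robot
def cam(im):
    f=240/np.tan(np.radians(im["fovy"])/2)
    o=np.array(im["orientation"],float)
    M=R.from_euler('xyz',o).as_matrix() if o.size==3 else o
    return f,M,np.array(im["eye"],float)
def pix2w(im,u,v,z):
    f,M,e=cam(im); d=np.array([(u-im["cx"])/f,(v-im["cy"])/f]); s=d.copy()
    for _ in range(20): s=d/(1+im["k1"]*(s@s))
    r=M@np.array([s[0],s[1],1]); return e+r*(z-e[2])/r[2]
def w2pix(im,p):
    f,M,e=cam(im); c=M.T@(np.array(p,float)-e); s=c[:2]/c[2]; s=s*(1+im["k1"]*(s@s))
    return s*f+[im["cx"],im["cy"]]
def snap(name,fn):
    im=robot.get_image(name); cv2.imwrite(f"pics/{fn}.png",im["img"])
    import pickle; pickle.dump({k:im[k] for k in im},open(f"pics/{fn}.pkl","wb")); return im
def load(fn):
    import pickle; return pickle.load(open(f"pics/{fn}.pkl","rb"))
E
python3 - <<'E'
from h import *
for n in ["scene","side","wrist"]:
    im=snap(n,n+"0"); print(n,[(k,im[k]) for k in im if k!="img"])
print(robot.current_eef_rot(),robot.current_t())
E
```

```text
scene [('fovy', 48.15049183010138), ('cx', 323.3902361839737), ('cy', 234.80789415591343), ('k1', -0.08004601645449845), ('eye', array([ 215.76505254, -759.48579805,  641.34097975])), ('orientation', array([-2.32105522,  0.00725475, -0.43346024]))]
side [('fovy', 42.05924162216413), ('cx', 322.4932563130438), ('cy', 247.11534262422785), ('k1', -0.07874868083266205), ('eye', array([348.96068547, 701.23346779, 582.55617016])), ('orientation', array([-2.08516975, -0.01291792, -2.99954825]))]
wrist [('fovy', 69.40523817595647), ('cx', 324.5829314929957), ('cy', 241.1455513107011), ('k1', 0.004720289697869833), ('eye', array([548.91205869,  69.00945047, 383.76562931])), ('orientation', array([ 2.89348660e+00,  2.66467605e-03, -1.84053183e-04]))]
[-3.14031573e+00 -2.39055054e-04  1.57083313e+00] 0.15
```

View pics/scene0.png

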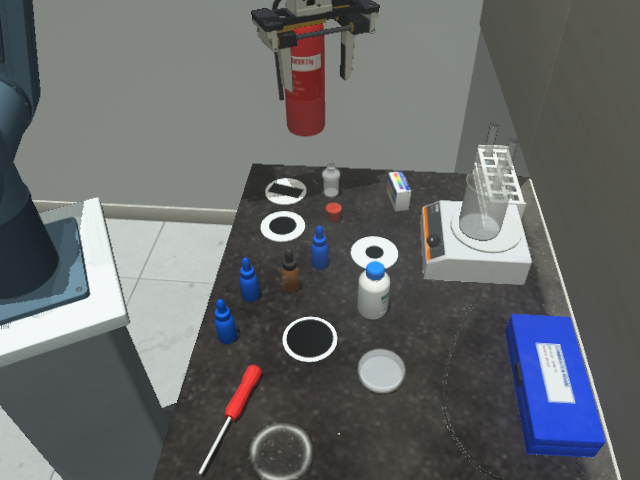

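View pics/side0.png

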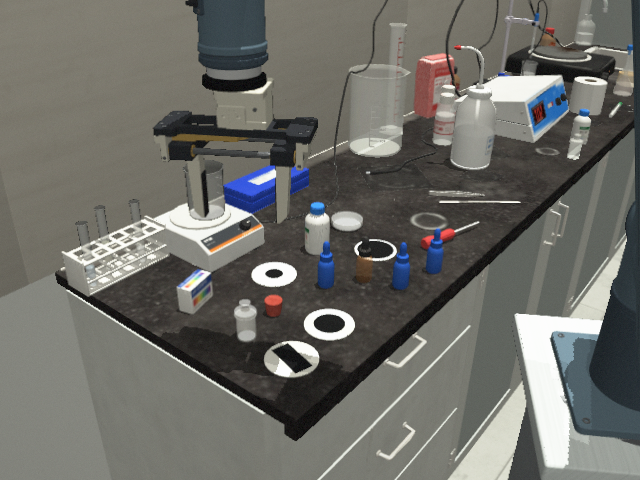

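View pics/wrist0.png

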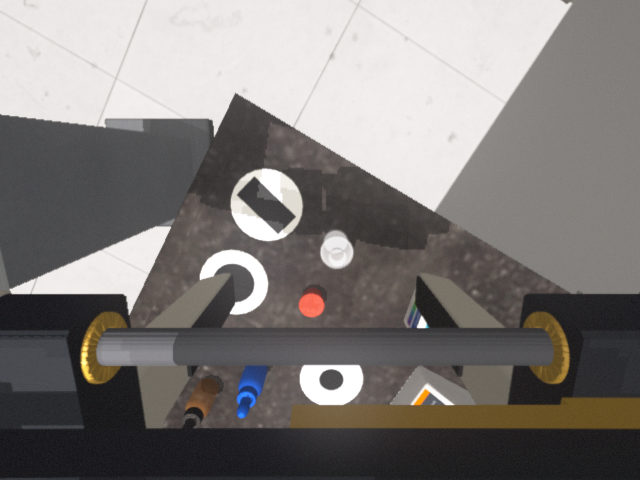

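Scene picture:
- Mats: box rectangle at (286,190), medium disc at (283,226), small disc at (374,252), wide disc at (310,339).
- Items: white bottle (373,295), brown dropper (289,275), strip box (399,190), dish (381,371).
- Bystanders: weighing bottle (331,182), stopper (334,212).
- Could be mistaken: blue droppers at (320,250), (249,282) and (225,323) for the brown one; the stain ring at (281,452) for the dish. I choose the brown bottle and the lidded dish.

The side view agrees.

```bash
python3 - <<'E'
from h import *
S=load("scene0");D=load("side0");W=load("wrist0")
pts={ # scene px, side px, z, wrist
'mat_box':((286,190.5),(292,358.5),3,(267,205)),'mat_med':((283,226),(329.5,324),3,(234,282)),'mat_small':((374.5,252.5),(274,274),3,(331,379)),
'mat_wide':((310,339),(375,250),3,None),'dish':((381.5,367),(347,219),15,None),'kclcap':((375.5,267.5),(318,207),92,None),
'dropbulb':((290,251),(367,242),84,None),'blue1':((320,228),(326,244),84,None),'blue2':((248,260),(402,246),84,None),'blue3':((220,301),(436,234),84,None),
'weigh':((331,166),(245,303),65,None),'stop':((334,206),(274,299),25,(312,302)),'boxtop':((398,176),(196,277),45,None)}
for k,(a,b,z,w) in pts.items():
    print(k,pix2w(S,*a,z)[:2].round(1),pix2w(D,*b,z)[:2].round(1),pix2w(W,*w,z)[:2].round(1) if w else '')
def crop(im,x0,y0,x1,y1,s): return cv2.resize(im["img"][y0:y1,x0:x1],None,fx=s,fy=s,interpolation=cv2.INTER_CUBIC)
a=crop(S,200,150,440,400,2.4);b=crop(D,160,185,460,385,2.6)[:, :]
cv2.imwrite("pics/c1.png",a); cv2.imwrite("pics/c2.png",b)
E
```

```text
mat_box [486.7   7.6] [483.9  13.9] [484.3  13.7]
mat_med [444.  -84.5] [441.7 -76.9] [442.  -76.8]
mat_small [ 558.7 -212.4] [ 557.  -206.5] [ 555.9 -206.5]
mat_wide [ 388.8 -328.4] [ 387.9 -320.4] 
dish [ 454.7 -420.4] [ 451.5 -416. ] 
kclcap [ 497.7 -315.5] [ 494.4 -303.2] 
dropbulb [ 404.  -225.9] [ 397.4 -202.1] 
blue1 [ 465.  -198.9] [ 463.3 -184.3] 
blue2 [ 341.6 -217.1] [ 339.6 -198.1] 
blue3 [ 281.8 -274.5] [ 283.6 -249.6] 
weigh [561.7 -35.2] [559.8 -24.5] 
stop [538.3 -97.1] [533.6 -98.9] [533.9 -92. ]
boxtop [672.1 -91.3] [ 664.  -111.2]
```

View pics/c1.png

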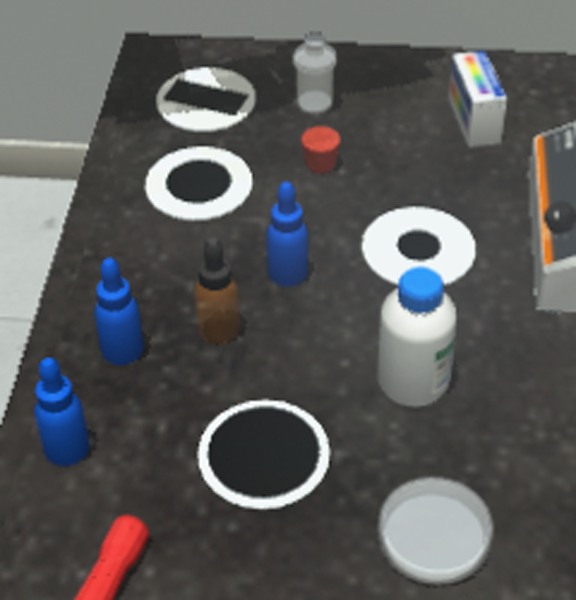

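View pics/c2.png

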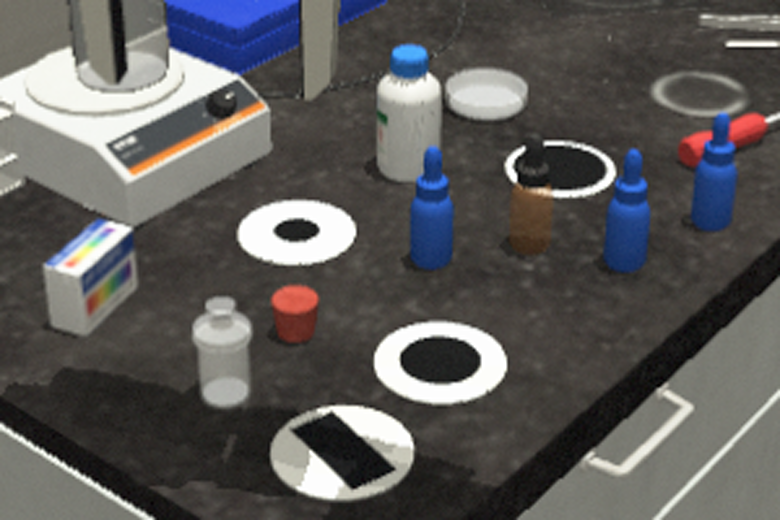

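Close crops confirm the choices. The side and wrist cameras agree to 1 mm on the mats, while the scene camera is about 7 mm off in y, so I trust side and wrist. Next is a survey with the wrist camera, where objects sit near its axis.

```bash
python3 - <<'E'
from h import *
D=load("side0");S=load("scene0")
print("stirrer corners",pix2w(D,209,269,0)[:2],pix2w(D,264,241,0)[:2],pix2w(S,424,278,0)[:2],pix2w(S,424,205,50)[:2])
print("beaker top if over stirrer", pix2w(D,205,160,170), "rack", pix2w(D,68,290,0),pix2w(D,168,245,60))
robot.move_ptp([450,-400,260],[np.pi,0,np.pi/2]); snap("wrist","w1")
robot.move_ptp([590,-130,260],[np.pi,0,np.pi/2]); snap("wrist","w2")
print(robot.current_t())
E
```

```text
stirrer corners [ 675.880514   -208.67668311] [ 602.07353067 -325.60050224] [ 604.45462523 -295.2262447 ] [ 666.28819116 -187.57402611]
beaker top if over stirrer [ 698.39124277 -300.32699707  170.        ] rack [ 892.46321797 -103.16768332    0.        ] [ 734.77819076 -179.09348803   60.        ]
2.95
```

View pics/w1.png

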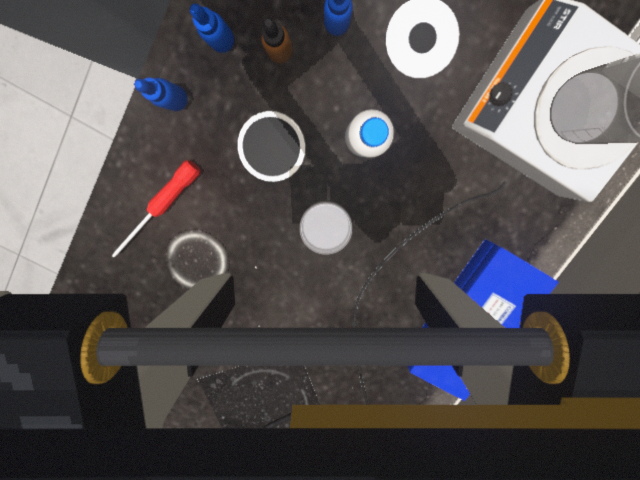

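View pics/w2.png

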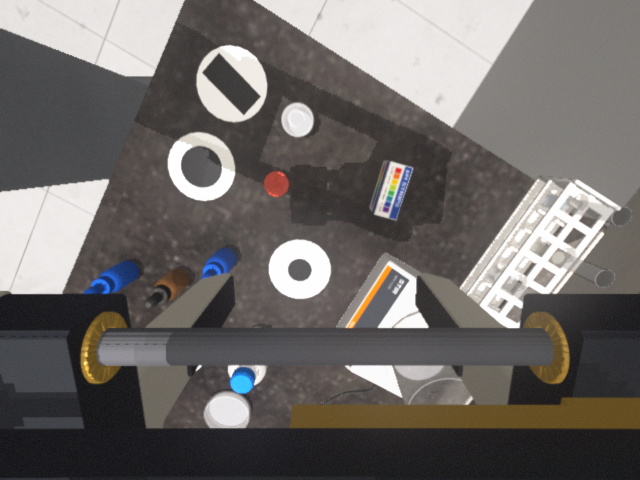

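w1 shows mat_wide (271.5,146.5), the dish (326,228), the white bottle cap (375,131.5) and mat_small (422.5,37.5). w2 shows mat_box (232,83.5), mat_medium (201.5,166), mat_small (300,269) and the strip box around (392,190).

```bash
python3 - <<'E'
from h import *
W1=load("w1");W2=load("w2");D=load("side0")
for n,W,p,z in [("wide",W1,(271.5,146.5),3),("small",W1,(422.5,37.5),3),("dish",W1,(326,228),15),("kclcap",W1,(375,131.5),92),("dropfoot",W1,(281,48),20),
 ("box",W2,(232,83.5),3),("med",W2,(201.5,166),3),("small",W2,(300,269),3),("stop",W2,(276.5,183.5),25),("weigh",W2,(297,119),60),("stir corner",W2,(390,254),60)]:
    print(n,pix2w(W,*p,z)[:2].round(1))
# rectangle of mat_box
def blob(W,lo,hi,roi,z):
    x0,y0,x1,y1=roi; g=cv2.cvtColor(W["img"],cv2.COLOR_BGR2GRAY)[y0:y1,x0:x1]
    m=((g>=lo)&(g<=hi)).astype(np.uint8); n,l,s,c=cv2.connectedComponentsWithStats(m)
    i=l[(y1-y0)//2,(x1-x0)//2]; 
    cs,_=cv2.findContours((l==i).astype(np.uint8),0,2); c=max(cs,key=cv2.contourArea).reshape(-1,2)+[x0,y0]
    return np.array([pix2w(W,u,v,z)[:2] for u,v in c],np.float32)
print("rect",cv2.minAreaRect(blob(W2,0,60,(196,45,268,121),3)))
a=W2["img"][145:235,355:430]; a=cv2.resize(a,None,fx=6,fy=6,interpolation=cv2.INTER_CUBIC)
cv2.imwrite("pics/c3.png",a)
E
```

```text
wide [ 386.8 -322.2]
small [ 556.2 -207.2]
dish [ 451.1 -417.6]
kclcap [ 495.7 -310.5]
dropfoot [ 403.1 -222.1]
box [484.2  14. ]
med [441.7 -76.9]
small [ 556.8 -206.3]
stop [533.4 -95.7]
weigh [561. -29.]
stir corner [ 660.4 -169.5]
rect ((482.68096923828125, 14.054405212402344), (85.20498657226562, 77.98409271240234), 0.0027941043954342604)
```

View pics/c3.png

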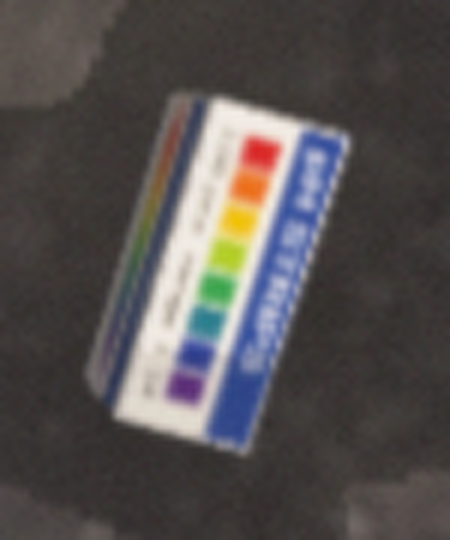

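```bash
python3 - <<'E'
from h import *
W2=load("w2")
c=np.array([pix2w(W2,355+u/6,145+v/6,45)[:2] for u,v in [(207,97),(350,135),(248,455),(113,415)]])
print(c.round(1)); e=np.roll(c,-1,0)-c; print(np.hypot(*e.T).round(1),np.degrees(np.arctan2(e[:,1],e[:,0])).round(1)); print("box c",c.mean(0))
print("rack",pix2w(W2,545,180,80)[:2],pix2w(W2,470,290,80)[:2],pix2w(W2,512,232,80)[:2])
g=cv2.cvtColor(W2["img"],cv2.COLOR_BGR2GRAY)
m=np.zeros_like(g); cv2.circle(m,(232,83),33,255,-1); m[(g>60)]=0
n,l,s,cc=cv2.connectedComponentsWithStats(m); i=1+np.argmax(s[1:,4]); ys,xs=np.where(l==i)
P=np.array([pix2w(W2,u,v,3)[:2] for u,v in zip(xs,ys)],np.float32); print("rect",cv2.minAreaRect(P),P.mean(0))
w,V=np.linalg.eigh(np.cov(P.T)); print(np.degrees(np.arctan2(V[1,1],V[0,1])),np.sqrt(12*w))
# dropper in W1: brown blob
W1=load("w1"); h=cv2.cvtColor(W1["img"],cv2.COLOR_BGR2HSV)
m=((h[...,0]<20)&(h[...,1]>90)&(h[...,2]>40)).astype(np.uint8); m[:,:255]=0;m[:,300:]=0;m[80:]=0
ys,xs=np.where(m); print("drop blob",xs.min(),xs.max(),ys.min(),ys.max(),xs.mean(),ys.mean())
for p in [(403,-220),(400,-212),(398,-204)]:
  print([w2pix(W1,(*p,z)).round(0) for z in (0,40,84)],[w2pix(load("side0"),(*p,z)).round(0) for z in (0,84)])
E
```

```text
[[ 658.   -70.4]
 [ 683.9  -77.1]
 [ 668.6 -135.3]
 [ 643.2 -127.8]]
[26.7 60.2 26.5 59.2] [ -14.4 -104.7  163.4   75.6]
box c [ 663.43013515 -102.65238707]
rack [805.13148538 -87.8865915 ] [ 743.51777687 -203.60049867] [ 779.78406886 -140.23902626]
rect ((477.42431640625, 18.819061279296875), (25.137786865234375, 43.84918975830078), 45.07830810546875) [471.12216   22.303923]
121.29837627612693 [22.85953983 39.83064743]
drop blob 261 292 26 63 279.10536044362294 48.7264325323475
[array([283.,  51.]), array([278.,  40.]), array([272.,  24.])] [array([362., 279.]), array([365., 237.])]
[array([280.,  43.]), array([275.,  31.]), array([268.,  13.])] [array([364., 282.]), array([366., 239.])]
[array([278.,  35.]), array([273.,  22.]), array([265.,   3.])] [array([364., 284.]), array([367., 241.])]
```

Box top measures 26.6 x 59.7 mm (true 26 x 60), so its pose is good: centre (663.4,-102.7), long axis 75.5°. It goes first, because mat_medium must still be clear when the gripper body comes down there.

```bash
cat >> h.py <<'E'
def pick(x,y,z,yaw,op=1.0,hi=150,lift=150):
    o=[np.pi,0,np.radians(yaw)]
    robot.move_ptp([x,y,hi],o); robot.move_gripper(op)
    hit=robot.move_linear([x,y,z],speed=120,f_stop=10)
    robot.move_gripper(0.0)
    print("pick hit",hit,"w",93*robot.current_gripper_width(),"F",robot.current_finger_force())
    robot.move_linear([x,y,lift],speed=150)
    print("lifted w",93*robot.current_gripper_width(),"q",np.round(robot.current_qpos(),2),"t",robot.current_t())
def place(x,y,z,yaw,op,hi=150):
    o=[np.pi,0,np.radians(yaw)]
    robot.move_ptp([x,y,hi],o)
    robot.move_linear([x,y,z+15],speed=150)
    hit=robot.move_linear([x,y,z-2],speed=20,f_stop=3)
    print("place hit",hit,robot.current_tcp_pos())
    robot.move_gripper(op); robot.sleep(0.2)
    robot.move_linear([x,y,hi],speed=150); print("t",robot.current_t())
E
python3 - <<'E'
from h import *
W=load("wrist0")
c=np.array([pix2w(W,u,v,3)[:2] for u,v in [(254,177),(237,192),(278,234),(295,215)]]); d=c[2]+c[3]-c[0]-c[1]
print("mat long axis",np.degrees(np.arctan2(d[1],d[0])),c.mean(0))
print(robot.inverse_kinematics([484.2,14,150],[np.pi,0,np.radians(135.5)]))
pick(663.4,-102.7,14,75.5)
E
```

```text
mat long axis -45.63891862173203 [483.45686087  13.88249544]
[-0.2018729   0.20173949  1.7884311   0.          1.15142206 -0.99599771]
pick hit False w 25.621928795306275 F 29.999952614307404
lifted w 25.59866358049429 q [-0.32  0.52  1.31 -0.    1.31 -0.07] t 7.1583
```

```bash
python3 - <<'E'
from h import *
place(484,13.9,17,134.5,0.6)
# to dropper, look on the way
robot.move_ptp([340,-222,200],[np.pi,0,0]); snap("wrist","w3"); snap("side","s3"); print(robot.current_qpos(),robot.current_t())
E
```

```text
place hit True [483.75079412  13.96824525  16.85416782]
t 11.6167
[-8.53750841e-01  8.68611458e-03  1.87788251e+00  1.22151110e-04
  1.25559318e+00  7.15407587e-01] 13.2167
```

View pics/w3.png

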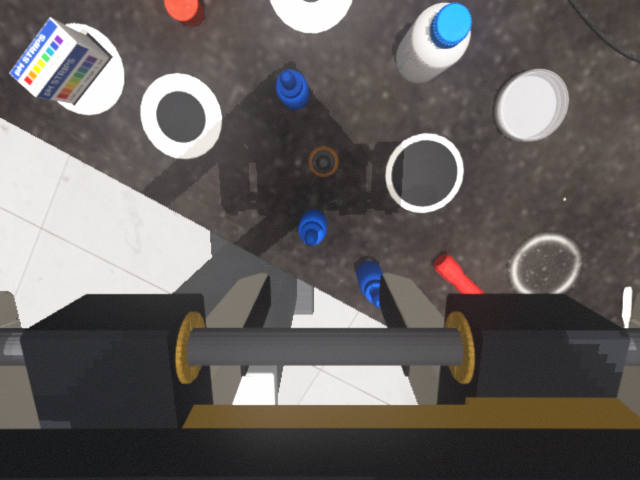

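View pics/s3.png

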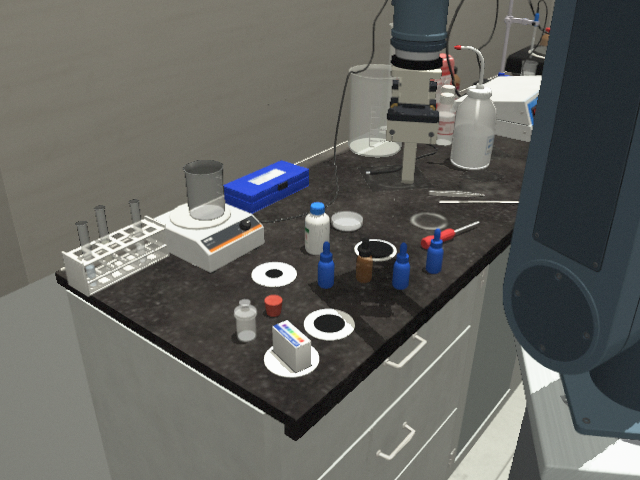

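The strip box stands square over its rectangle (side view 292,350). The dropper is seen from nearly straight above at (323,161). Picking it next.

```bash
python3 - <<'E'
from h import *
W=load("w3")
d=pix2w(W,323,161,50)[:2]; print("drop",d,"tip",pix2w(W,323,162,84)[:2])
print("kcl",pix2w(W,452,24,92)[:2],"med",pix2w(W,181,116,3)[:2],"wide",pix2w(W,425,173,3)[:2])
print("dish",pix2w(W,526,106,15)[:2])
for p in [(340,-203),(464,-190)]: print(w2pix(W,(*p,84)))
if abs(d[0]-402)<8 and abs(d[1]+216)<10:
    pick(d[0],d[1],10,0,0.75,lift=130)
    place(556.5,-206.5,13,0,0.6,hi=130)
    robot.move_ptp([520,-390,240],[np.pi,0,np.pi/2]); snap("wrist","w4")
E
```

```text
drop [ 399.88341104 -218.88621864] tip [ 399.90920476 -219.08745893]
kcl [ 494.32051161 -309.44140041] med [441.83164973 -78.38429011] wide [ 386.87160344 -323.34429845]
dish [ 449.86331832 -410.78346252]
[303.73070623 235.56998486]
[283.97657195  73.71234321]
pick hit False w 26.966094472483217 F 30.000165254459716
lifted w 27.36675065272401 q [-0.75  0.18  1.88 -0.    1.09  0.82] t 17.1333
place hit True [ 556.30745729 -206.34063974   13.02950527]
t 21.1583
```

View pics/w4.png

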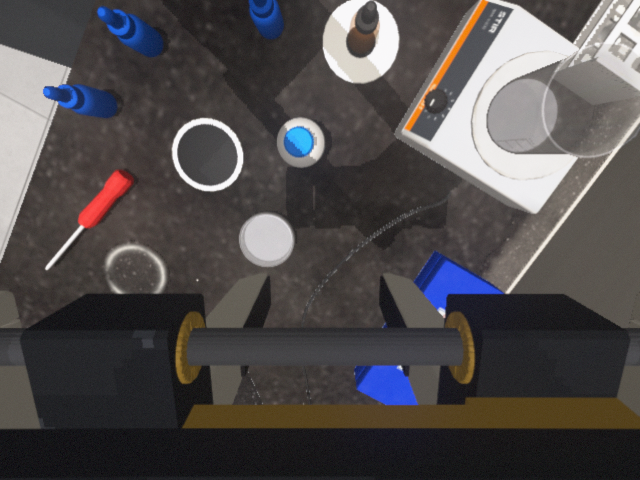

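The dropper stands centred on the small mat (361,40). The white bottle's cap is at (299,142) and the dish at (267,239).

```bash
python3 - <<'E'
from h import *
W=load("w4")
k=pix2w(W,299.5,142,92)[:2]; print("kcl",k,"dish",pix2w(W,267,239,15)[:2])
k=(k+[495,-310])/2
pick(k[0],k[1],20,90,0.9)
place(441.8,-77.3,23,90,0.72,hi=150)
robot.move_ptp([420,-417,180],[np.pi,0,0]); snap("wrist","w5"); snap("side","s5"); print(robot.current_t())
E
```

```text
kcl [ 496.87150146 -310.99208073] dish [ 451.69070321 -416.72197027]
pick hit False w 44.62678964960928 F 29.969984352355823
lifted w 44.59676522201679 q [-0.75  0.37  1.55 -0.    1.22 -0.75] t 27.0
place hit True [441.70950068 -77.20276666  23.02642594]
t 31.3583
32.75
```

View pics/w5.png

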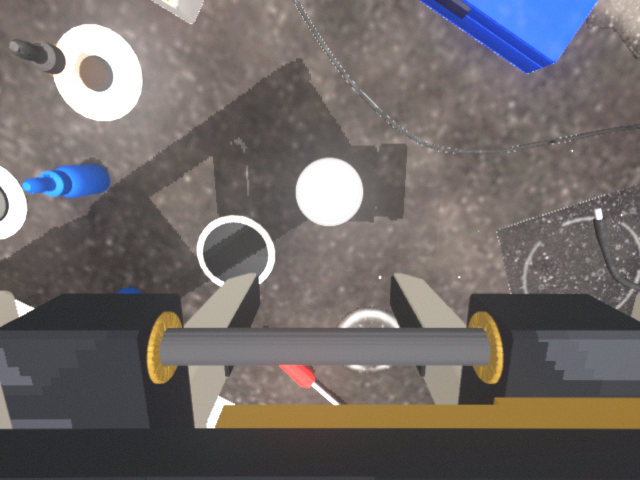

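Dish at (329.5,192). The dropper on its mat at (97,72) needs a closer look in a crop, alongside the side view.

```bash
python3 - <<'E'
from h import *
W=load("w5");S=load("s5"); print("dish",pix2w(W,329.5,192,15)[:2]); print(w2pix(W,(556.5,-206.5,3)),w2pix(W,(556.5,-206.5,50)),w2pix(W,(556.5,-206.5,87)))
a=cv2.resize(W["img"][0:140,0:160],(400,350),interpolation=cv2.INTER_CUBIC); b=cv2.resize(S["img"][190:390,220:448],(399,350),interpolation=cv2.INTER_CUBIC)
cv2.imwrite("pics/c5.png",np.hstack([a,b]))
E
```

```text
dish [ 450.92628964 -419.04073961]
[95.14592991 72.88180396] [55.94563789 59.31624499] [14.19939417 44.85698831]
```

View pics/c5.png

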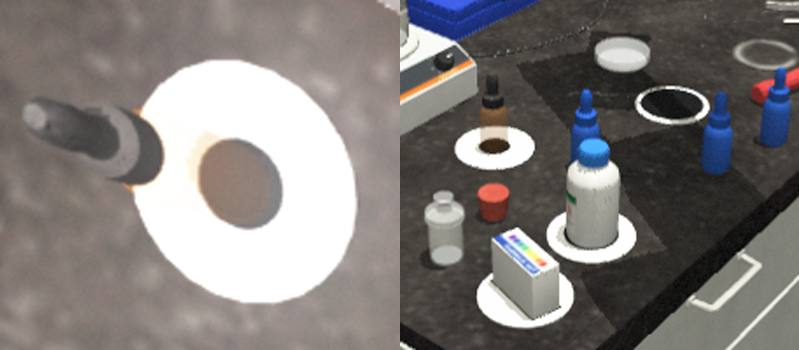

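The dropper stands upright over its disc: its tip lies at the predicted pixel and its glass is just translucent. The white bottle and the box are centred too. Now the dish.

```bash
python3 - <<'E'
from h import *
pick(451,-418,3,0,1.0,lift=120)
place(386.9,-322.5,6.5,0,0.9,hi=120)
robot.move_ptp([480,-400,330],[np.pi,0,np.pi/2]); W=snap("wrist","w6"); S=snap("side","s6"); print(robot.current_t())
p=lambda q:w2pix(W,q).round(1)
print(p((386.9,-322.5,18)),p((556.5,-206.5,87)))
b=S["img"][200:400,220:460]; b=cv2.resize(b,None,fx=1.6,fy=1.6)
a=W["img"][0:320,100:540]
cv2.imwrite("pics/c6.png",np.hstack([a,cv2.resize(b,(350,320))]))
E
```

```text
pick hit False w 58.96627014149424 F 29.99865700459253
lifted w 58.70936742427938 q [-0.93  0.45  1.51  0.    1.19  0.64] t 36.6333
place hit True [ 386.76425755 -322.31677415    6.02417058]
t 40.4333
41.9
[256.  147.3] [399.1  31.3]
```

View pics/c6.png

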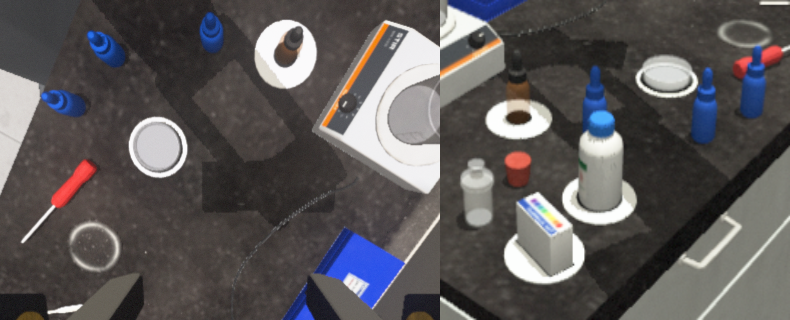

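The dish is centred at (257,147), against the predicted (256,147). One number check on the white bottle and the box before handing in.

```bash
python3 - <<'E'
from h import *
robot.move_ptp([470,-150,330],[np.pi,0,np.pi/2]); W=snap("wrist","w7"); g=W["img"]
a=g[0:300,130:480].copy()
for q in [(441.8,-77.3,95),(484,14,48)]: cv2.drawMarker(a,tuple((w2pix(W,q)-[130,0]).round().astype(int).tolist()),(255,0,255),0,8,1)
cv2.imwrite("pics/c7.png",cv2.resize(a,None,fx=2,fy=2,interpolation=cv2.INTER_CUBIC))
E
```

```text
(no output)
```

View pics/c7.png

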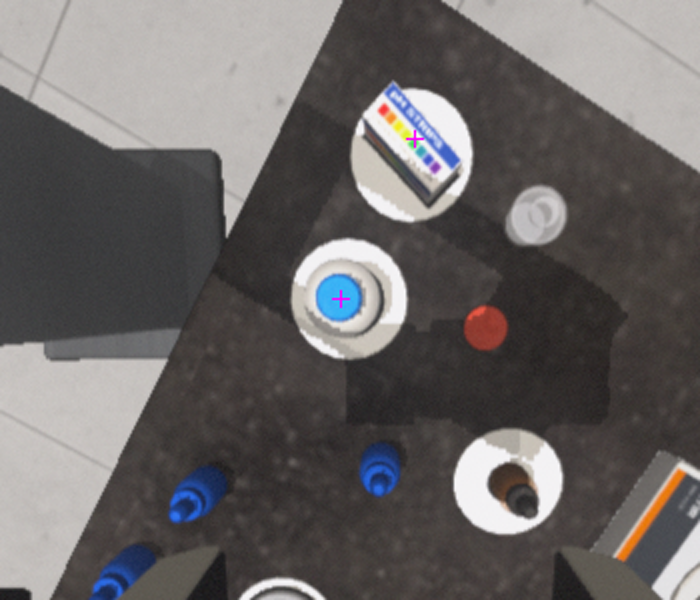

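The predicted marks fall on the white bottle's cap (341,298) and on the box top's centre (414,139), and the bystanders haven't moved.

```bash
python3 -c "
from h import *
print(robot.hand_in(), robot.current_t())"
```

```text
the job is handed in; nothing more can be done
the job is handed in; nothing more can be done
```

All four items stand upright on their own mats, centred within about 2–3 mm by the last camera check, the strip box covers its rectangle, the weighing bottle and stopper were not moved, and the job was handed in after about 43 s of robot time; hand-in returned no verdict.

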